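# Jog the slide feed of the microscope

## Robot

A 6-joint arm with a two-finger parallel gripper is mounted at the origin on a cart in front of the work surface, level with it; the furniture and walls round the work are solid. World frame = base frame: x ahead of the robot, y to its left, z up, the work surface at z = 0. Lengths are in mm, angles in degrees, forces in N, time in s.
With the tool pointing down it reaches from about 275 to 850 mm from the base axis. Payload 19 kg.
Tool frame: the origin (TCP) lies midway between the tips of the shut fingers; the grasp point (between the pads) lies 19 mm behind it; z points along the fingers, y is the line along which they close (so a half turn about z gives the same grasp; the last joint's range is limited). The gripper opens to 85 mm and grips with 20 to 120 N. Pads are 22 mm wide; open, the fingers measure 114 mm over their backs; the gripper's body (76 mm by 85 mm) begins 54 mm behind the grasp point. The pads swing forward as they close: fully open they stand 13 mm farther back than shut.
Start: joints at [55.634, 8.623, 82.357, -0, 89.026, -7.678], TCP at [258.253, 513.708, 231.267] pointing down, gripper open.
Joint ranges: [-160.23, 160.23], [-39.13, 120.54], [6.94, 153.29], [-79.49, 259.48], [9.18, 160.14], [-161.06, 161.06]. Speed limits (degrees/s): [108.29, 108.29, 127.2, 172.46, 172.46, 172.46].

## Interface

Orientations are given as a 3x3 rotation matrix whose columns are the frame's x, y, z axes.
In Python, from plant import manip gives the robot as it stands. The module is installed in compiled form; this text tells all that it offers.
- The arm moves only by the tool step_arm, never from a script. Its argument "plan" is a list of rows, each a list of 7 numbers: the shift along the tool's x, y, z scaled (see below), then the turn, a rotation vector about the tool's x, y, z scaled (see below), then the gripper command: -1 is shut, 1 is fully open, values between are in proportion. In form: [[x, y, z, wx, wy, wz, fingers], ...]. A call has 1 to 12 rows; each row is the pose to reach, as a shift and turn from the pose commanded when the call began, along the tool's axes at that moment; what a row does not reach only later rows make up. The controller multiplies each number of a shift by 0.5 m and each number of a turn by 120 degrees. A row lasts 1/8 s, in which the tool goes at most 62.5 mm and 10.7 degrees, less where a joint would pass 70% of its speed; a pose out of reach is approached as far as the arm can. A call with a number of a shift or a turn outside -1 to 1 is refused whole. A call with a gripper value outside its range is refused whole. The fingers move at their own pace and stop on an object; "grip_force" is the grip in N (left out, the last holds). Time passes only in rows, so rows that repeat a pose let the fingers close. It gives the time, the measured TCP pose, the force, the opening and the grip force at its end, in the units of the state.
- manip.observe(): the state, without advancing time (a new reading comes with each control period).
- manip.camera(name): name is "scene" or "top" or "wrist"; returns (picture, depth): 480x640x3 uint8, blue, green, red; 480x640 float32, mm along the optical axis (not along the pixel's ray), 0 where there is no reading.
- manip.camera_info(name): a dict with "camera_matrix" (3x3 intrinsics, pixels), "rvec" (rotation vector, rad) and "tvec" (3), from world to camera coordinates, as OpenCV has them; the wrist camera has in their place "tool_from_camera" (4x4, takes a point from camera to tool coordinates, whose origin is the TCP and whose axes are the flange's). Camera axes: x right, y down, z forward; pixel columns grow to the right and rows downward; lengths in mm; the calibration is good to about 2 mm. A picture is of the moment at which its call begins: read the wrist's pose just before it. camera_info takes no time and is no camera call.
- manip.close_job(): hands the job in; it is judged then, once.
The state is a dict: "t": time; "joints": joint angles; "joint_vel": joint speeds; "joint_efforts": joint torques, N m; "ee_pos": TCP position; "tcp_rot": TCP orientation; "wrist_force": force on the tool from outside, world axes, zero at the start; "torque": the same for the moment, N m; "finger_gap": opening from 0.0 (shut) to 1.0 (fully open); "grasp_force": force on a finger pad.
Only numpy, scipy, OpenCV 4.12 (cv2) and the standard library are available. Lean on these libraries where they do the work, as an engineer would, in place of code of your own. Each camera call takes 0.05 s, during which the arm holds its last target. There are 200 camera calls.

## Task

The taller of the two spring-centred levers on the bench, the one with the ball knob, jogs the slide feed of the microscope. Tilt it well over sideways towards the side where the microscope stands just behind the levers (left or right), hold it there for about two seconds, then let go so that it springs back upright. Do not tilt it the other way, and leave the short lever and the microscope alone.

Things in the scene. Friction and masses are not known exactly. Their poses are not given: they have to be found in the camera images.
- tall_knob (a point): Centre of the 28 mm black ball knob on the taller lever, a 9 mm steel stem on a grey box (80 x 80 x 44 mm, flange 104 x 84) bolted to the bench. Upright at rest: knob centre 134 mm above the bench, 90 mm above the pivot (middle of the box top). It tilts only along the box's y axis, along the black slot under it. Site axes at rest: z up, x away from the robot, y left, yawed with the box up to 0.25 rad.
- tall_lever (a joint): Tilt of the tall lever in rad: 0 upright, positive towards the box's own +y (left), negative to the right, stops at +-0.6; the knob moves 90 mm x sin(tilt) sideways. A spring brings it back to 0 when let go (0.5 N m/rad: about 2.5 N at the knob at 0.45 rad) without swinging past noticeably. Well over means about 0.4 rad or more.
- short_knob (a point): Centre of the flat black paddle (26 x 9 x 22 mm) on the short lever, which stands on a second box of the same make and size, to the left or right of the first; the paddle's centre is 89 mm above the bench and the point's z axis runs along the lever (upright at rest). Not to be used.
- microscope: Blue and white upright microscope, 185 x 124 mm, 252 mm high, loose, standing behind the boxes at the far left or the far right; an amber bottle stands on the opposite side. Origin at the centre of its underside, z up.

How it is judged:
By the outcome, as a careful person would: the job done as asked, in the order asked, and still so for the second after the job is handed in, with the robot touching nothing.
It also fails if it takes over 32 s, if anything falls off the work surface, if the arm or the gripper's body presses on something with over 40 N, if the wrist force passes 120 N, or if a joint passes its speed limit or range.

## Working session

There is one attempt and no reset: what is moved stays moved. The work goes in short steps, Python scripts to look and compute and a tool call to move; the robot and the scene stay as the last step left them, time stands still between calls to the robot, and variables do not carry over. Pictures are saved under pics/ and viewed, at most 10 in all, crops included, and the job is handed in when it is done.

Besides the shell and the picture viewer there is one more tool, called in YAML: its name, and indented under it one key for each argument. step_arm: Moves the arm, as the interface text tells. Shifts and turns lie within -1 to 1; 1 stands for 0.5 m of shift or 120 degrees of turn. Its arguments: {"type":"object","properties":{"plan":{"type":"array"},"grip_force":{"type":"number"}},"required":["plan"]}

```bash
mkdir -p pics; cat > h.py <<'E'
from plant import manip
import numpy as np, cv2
def cam(n):
    i=manip.camera_info(n);K=np.array(i["camera_matrix"],float);R=cv2.Rodrigues(np.array(i["rvec"],float))[0];t=np.array(i["tvec"],float).ravel()
    return K,R,t
def ray(n,u,v,z):
    K,R,t=cam(n);d=R.T@np.linalg.solve(K,[u,v,1]);c=-R.T@t
    return c+d*(z-c[2])/d[2]
def cloud(n,dep):
    K,R,t=cam(n);v,u=np.mgrid[:480,:640]
    P=np.stack([(u-K[0,2])/K[0,0]*dep,(v-K[1,2])/K[1,1]*dep,dep],-1)
    return (P-t)@R
E
python3 - <<'E'
from h import *
for n in("scene","top"):
    p,d=manip.camera(n);cv2.imwrite(f"pics/{n}.png",p);np.save(n,d)
    K,R,t=cam(n);print(n,K[0,0],-R.T@t)
print(manip.observe())
E
```

```text
scene 464.1702383092068 [  -9.33938729 -885.42256288  849.38824541]
top 470.4814378129418 [ 3.87734225e+02 -1.00437056e+00  1.35112173e+03]
{'t': 0.1, 'joints': array([ 5.56336645e+01,  8.64859516e+00,  8.23868364e+01, -1.51699906e-03,
        8.90270155e+01, -7.67663187e+00]), 'joint_vel': array([-0.05679504, -0.04779913, -0.08389098, -0.00518308, -0.02100879,
        0.01625417]), 'joint_efforts': array([ 5.58379383e-03, -7.14379334e+01, -5.71793711e+01,  7.33554384e-05,
        6.84214014e-03,  2.77937102e-05]), 'ee_pos': array([258.16126059, 513.54943042, 230.75248175]), 'tcp_rot': array([[-8.93452292e-01,  4.49157711e-01, -5.93380503e-04],
       [ 4.49158087e-01,  8.93451832e-01, -9.14601113e-04],
       [ 1.19356755e-04, -1.08367411e-03, -9.99999406e-01]]), 'wrist_force': array([-0.27056743,  0.06980877,  0.92278819]), 'torque': array([-0.04239009, -0.02984788,  0.01900705]), 'grasp_force': 0.0, 'finger_gap': 0.9975645478058598}
```

View pics/scene.png

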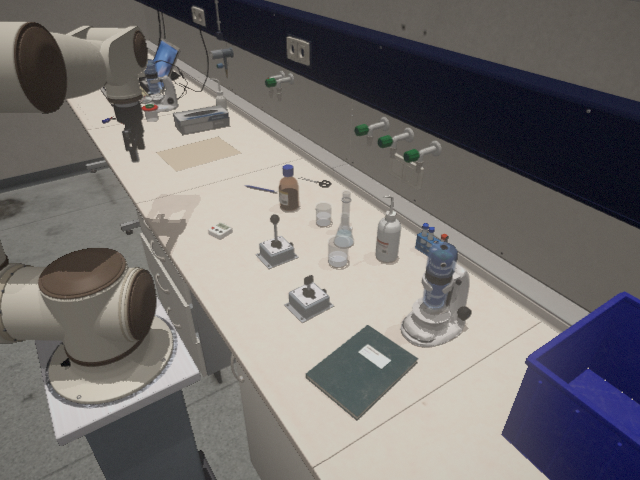

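View pics/top.png

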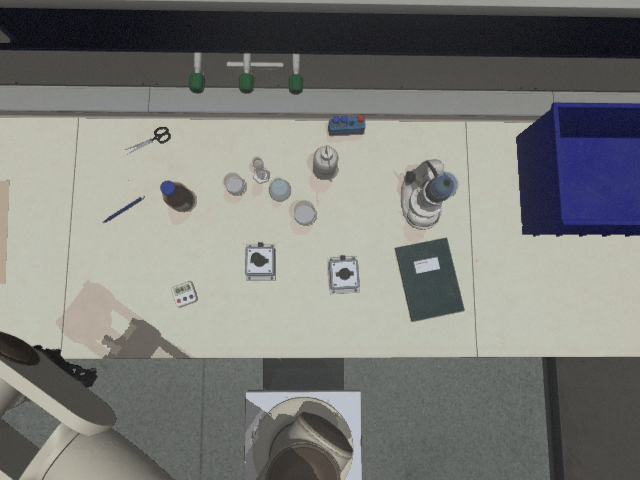

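The scene view shows the tall lever with its ball knob at about (275,219) and the short paddle lever at (309,285). The microscope is at (435,290) and the amber bottle at (289,190). In the top view the tall lever's box is at (260,261) and the microscope at (425,195), so the microscope is on the right (-y), where the tilt must go. The blue and white thing far off on the left is not just behind the levers.

```bash
python3 - <<'E'
from h import *
T=cv2.imread("pics/top.png");S=cv2.imread("pics/scene.png")
c=cloud("top",np.load("top.npy"));s=cloud("scene",np.load("scene.npy"))
# knob: points by height
for n,P in(("top",c),("scene",s)):
    for lo,hi in((115,160),):
        m=(P[...,2]>lo)&(P[...,2]<hi)&(P[...,0]>330)&(P[...,0]<620)&(abs(P[...,1])<250)
        k,l,st,ce=cv2.connectedComponentsWithStats(m.astype(np.uint8))
        for i in range(1,k):
            if st[i,4]>8: q=P[l==i];print(n,st[i],ce[i],q.mean(0).round(1),q[:,2].max().round(1))
# boxes: top faces z~44 
m=((c[...,2]>36)&(c[...,2]<52)&(c[...,0]>330)&(c[...,0]<560)&(abs(c[...,1])<250)).astype(np.uint8)
for cn in cv2.findContours(m,cv2.RETR_EXTERNAL,cv2.CHAIN_APPROX_NONE)[0]:
    if cv2.contourArea(cn)>200:
        r=cv2.minAreaRect(cn);b=np.array([ray("top",u,v,44)for u,v in cv2.boxPoints(r)])
        e=b[1]-b[0];print("box",r,b.mean(0).round(1),np.linalg.norm(e),np.linalg.norm(b[2]-b[1]),np.degrees(np.arctan2(e[1],e[0])))
cv2.imwrite("pics/crop.png",np.hstack([cv2.resize(T[220:310,220:380],(640,360),interpolation=2)[:, :400],cv2.resize(S[200:290,240:340],(400,360),interpolation=2)]))
E
```

```text
top [251 252  11  11  90] [255.9 257.3] [505.7 123.4 143.4] 153.4
scene [270 214  10  12  83] [274.61445783 219.25301205] [505.3 114.1 136.3] 147.7
box ((344.1413879394531, 273.9034729003906), (28.597623825073242, 28.715068817138672), 86.633544921875) [ 469.4 -111.7   44. ] 80.36040782156635 79.44659914007669 -86.58346363201595
box ((259.0, 261.0), (28.0, 28.0), 90.0) [505.2 124.9  44. ] 77.89013052822922 78.051197354002 -89.91241814458972
```

View pics/crop.png

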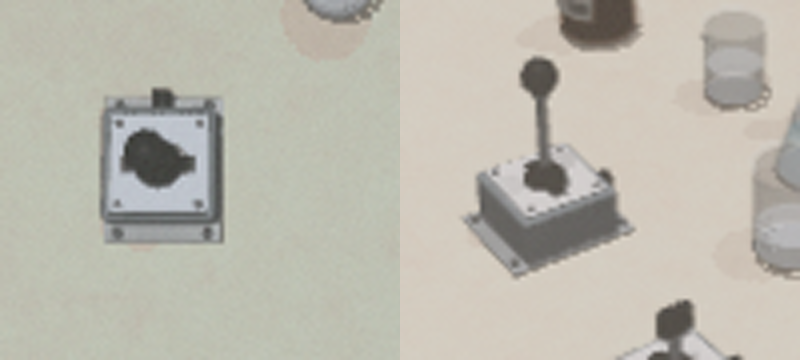

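step_arm:
  plan:
    - [-0.1,-0.05,0,0,0,-0.04,-1]
    - [-0.2,-0.1,0,0,0,-0.08,-1]
    - [-0.3,-0.14,0,0,0,-0.12,-1]
    - [-0.4,-0.19,0,0,0,-0.16,-1]
    - [-0.5,-0.235,0,0,0,-0.2,-1]
    - [-0.6,-0.28,0,0,0,-0.2225,-1]
    - [-0.68,-0.32,0,0,0,-0.2225,-1]
    - [-0.723,-0.339,0,0,0,-0.2225,-1]
    - [-0.723,-0.339,0,0,0,-0.2225,-1]
    - [-0.723,-0.339,0,0,0,-0.2225,-1]
    - [-0.723,-0.339,0,0,0,-0.2225,-1]

```text
t: 1.48
ee_pos: [504.6, 200.6, 231.3]
tcp_rot: [[-1.0, -0.001, -0.0], [-0.001, 1.0, 0.0], [0.0, 0.0, -1.0]]
wrist_force: [-0.5, 0.5, -0.7]
finger_gap: -0.003
grasp_force: 0.0
```

```bash
python3 - <<'E'
from h import *
print(ray("top",255.9,257.3,134),ray("scene",274.6,219.25,134))
o=manip.observe();print(o["t"],o["ee_pos"],o["tcp_rot"].round(3),o["wrist_force"],o["finger_gap"])
E
```

```text
[506.57454632 124.3709193  134.        ] [506.94978828 117.39984542 134.        ]
1.475 [504.63621809 200.60845478 231.32578948] [[-1.    -0.001 -0.   ]
 [-0.001  1.     0.   ]
 [ 0.     0.    -1.   ]] [-0.5014412   0.47079633 -0.69599015] -0.003037427149849826
```

step_arm:
  plan:
    - [0,0,0.06,0,0,0,-1]
    - [0,0,0.12,0,0,0,-1]
    - [0,0,0.18,0,0,0,-1]
    - [0,0,0.234,0,0,0,-1]
    - [0,0,0.234,0,0,0,-1]
    - [0,0,0.234,0,0,0,-1]

```text
t: 2.22
ee_pos: [505.4, 200.4, 115.5]
tcp_rot: [[-1.0, -0.001, 0.001], [-0.001, 1.0, 0.0], [-0.001, 0.0, -1.0]]
wrist_force: [-0.3, -0.1, 0.9]
finger_gap: 0.004
grasp_force: 0.0
```

```bash
python3 - <<'E'
from h import *
p,d=manip.camera("scene");q,_=manip.camera("wrist")
cv2.imwrite("pics/b.png",np.hstack([cv2.resize(p[150:300,200:350],(450,450),interpolation=2),cv2.resize(q,(340,450))]))
o=manip.observe();print(o["ee_pos"],o["wrist_force"])
E
```

```text
[505.59831339 200.21099013 115.65921769] [-0.34934875 -0.5816662   0.58657213]
```

View pics/b.png

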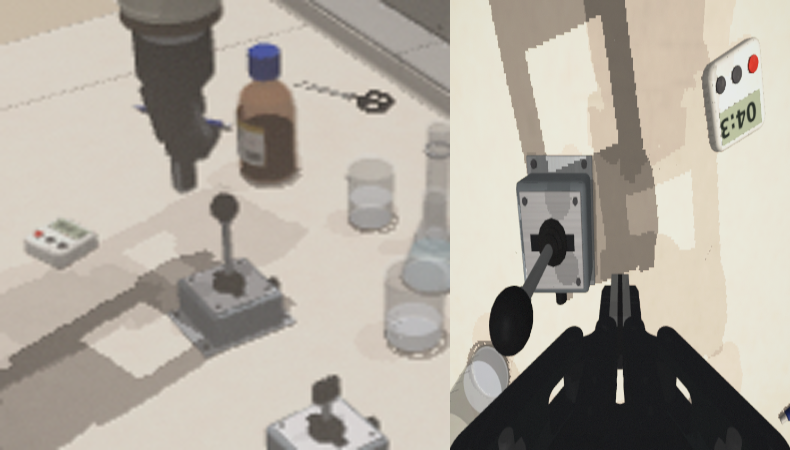

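The tool hangs to the left of the knob and in line with it, at knob height; the lever is still upright. I'll push partway next.

step_arm:
  plan:
    - [0,-0.03,0,0,0,0,-1]
    - [0,-0.06,0,0,0,0,-1]
    - [0,-0.085,0,0,0,0,-1]
    - [0,-0.11,0,0,0,0,-1]
    - [0,-0.13,0,0,0,0,-1]
    - [0,-0.15,0,0,0,0,-1]
    - [0,-0.15,0,0,0,0,-1]

```text
t: 3.2
ee_pos: [505.1, 124.4, 114.2]
tcp_rot: [[-1.0, 0.001, -0.0], [0.001, 1.0, -0.0], [0.0, -0.0, -1.0]]
wrist_force: [-1.0, 1.8, 0.8]
finger_gap: 0.0
grasp_force: 0.7
```

```bash
python3 - <<'E'
from h import *
p,d=manip.camera("scene");q,_=manip.camera("wrist")
cv2.imwrite("pics/c.png",np.hstack([cv2.resize(p[150:300,200:350],(450,450),interpolation=2),cv2.resize(q,(340,450))]))
o=manip.observe();print(o["ee_pos"],o["wrist_force"])
E
```

```text
[505.13214205 125.00874087 114.31585373] [-0.07119265  1.15750058  1.06048824]
```

View pics/c.png

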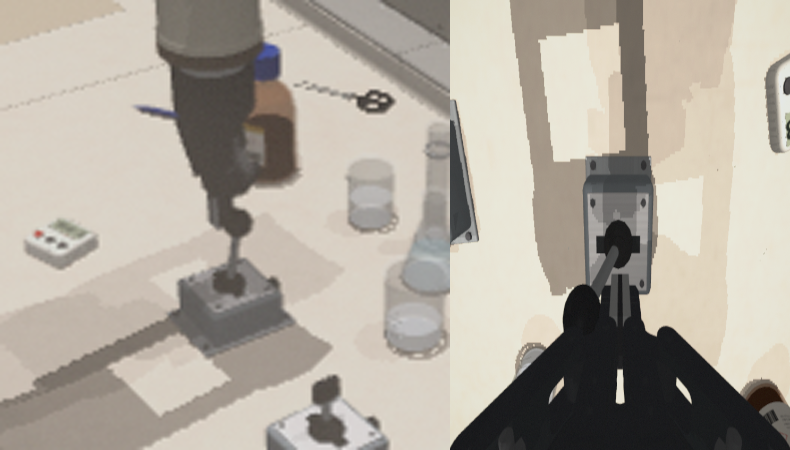

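The knob is touching the finger and has moved right and toward the camera, at about (279,224) in the full scene view. I'll go further.

step_arm:
  plan:
    - [0,-0.02,0,0,0,0,-1]
    - [0,-0.04,0,0,0,0,-1]
    - [0,-0.04,0,0,0,0,-1]

```text
t: 3.68
ee_pos: [505.1, 104.3, 114.3]
tcp_rot: [[-1.0, 0.001, -0.0], [0.001, 1.0, -0.0], [0.0, -0.0, -1.0]]
wrist_force: [-1.1, 2.7, -0.0]
finger_gap: 0.0
grasp_force: 1.4
```

```bash
python3 - <<'E'
from h import *
p,d=manip.camera("scene")
F=np.mean([manip.observe()["wrist_force"]],0);o=manip.observe();print(o["ee_pos"],F)
cv2.imwrite("pics/d.png",cv2.resize(p[190:270,240:340],(800,600) if 0 else (750,600),interpolation=2))
K,R,t=cam("scene")
base=np.array([505.5,124.,44])
for a in(0,.2,.3,.4,.45,.5,.55,.6):
    P=base+90*np.array([0,-np.sin(a),np.cos(a)]);c=K@(R@P+t);print(a,c[:2]/c[2],((c[:2]/c[2])-[240,190])*7.5)
E
```

```text
[505.14210035 104.54496813 114.39758276] [-0.51493787  2.95491232  0.14648697]
0 [273.0349175  218.36336082] [247.76188125 212.72520612]
0.2 [276.1189845  221.71698783] [270.89238374 237.87740872]
0.3 [277.66387052 223.77216765] [282.4790289  253.29125738]
0.4 [279.18697616 226.05270182] [293.90232122 270.39526366]
0.45 [279.93476328 227.26996279] [299.51072457 279.52472092]
0.5 [280.67040703 228.53414799] [305.02805269 289.00610995]
0.55 [281.39171139 229.8417241 ] [310.43783541 298.81293075]
0.6 [282.0965147  231.18898913] [315.72386021 308.91741849]
```

View pics/d.png

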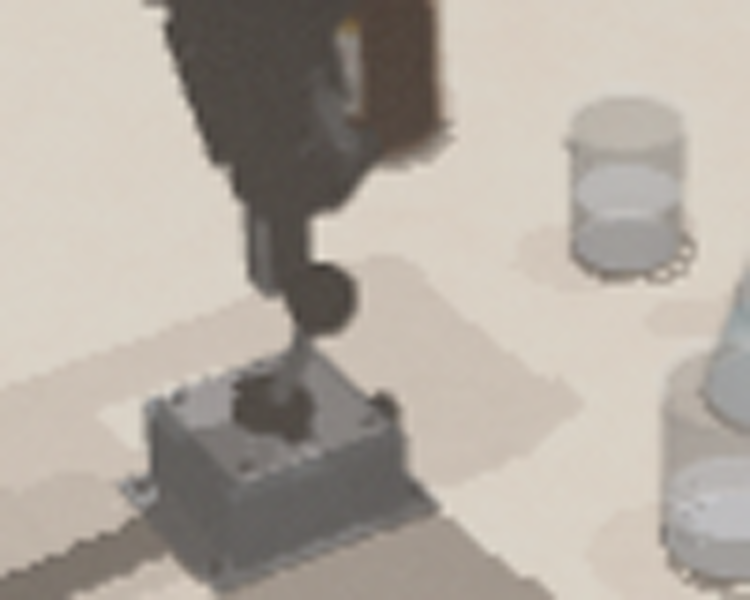

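The knob is at about (321,299) in this crop. Corrected for its rest offset, that puts the tilt at about 0.5 rad towards the microscope. I'll hold there, then release.

step_arm:
  plan:
    - [0,0,0,0,0,0,-1]
    - [0,0,0,0,0,0,-1]
    - [0,0,0,0,0,0,-1]
    - [0,0,0,0,0,0,-1]
    - [0,0,0,0,0,0,-1]
    - [0,0,0,0,0,0,-1]
    - [0,0,0,0,0,0,-1]
    - [0,0,0,0,0,0,-1]
    - [0,0,0,0,0,0,-1]
    - [0,0,0,0,0,0,-1]
    - [0,0,0,0,0,0,-1]
    - [0,0,0,0,0,0,-1]

```text
t: 5.22
ee_pos: [505.2, 104.9, 114.3]
tcp_rot: [[-1.0, -0.0, 0.0], [-0.0, 1.0, -0.0], [-0.0, -0.0, -1.0]]
wrist_force: [-1.2, 2.2, 2.2]
finger_gap: -0.002
grasp_force: 1.3
```

step_arm:
  plan:
    - [0,0,0,0,0,0,-1]
    - [0,0,0,0,0,0,-1]
    - [0,0,0,0,0,0,-1]
    - [0,0.03,0,0,0,0,-1]
    - [0,0.06,0,0,0,0,-1]
    - [0,0.1,0,0,0,0,-1]
    - [0,0.14,0,0,0,0,-1]
    - [0,0.19,0,0,0,0,-1]
    - [0,0.22,0,0,0,0,-1]
    - [0,0.22,-0.06,0,0,0,-1]
    - [0,0.22,-0.12,0,0,0,-1]
    - [0,0.22,-0.12,0,0,0,-1]

```text
t: 6.72
ee_pos: [505.9, 215.5, 176.4]
tcp_rot: [[-1.0, -0.0, 0.003], [-0.0, 1.0, 0.001], [-0.003, 0.001, -1.0]]
wrist_force: [-0.3, 0.4, -0.5]
finger_gap: -0.003
grasp_force: 0.0
```

```bash
python3 - <<'E'
from h import *
p,d=manip.camera("scene");o=manip.observe();print(o["t"],o["ee_pos"],o["wrist_force"])
cv2.imwrite("pics/e.png",cv2.resize(p[190:270,240:340],(750,600),interpolation=2))
E
```

```text
6.775 [505.35621262 215.30510386 174.81140776] [-0.09200572  0.44862278 -0.14691843]
```

View pics/e.png

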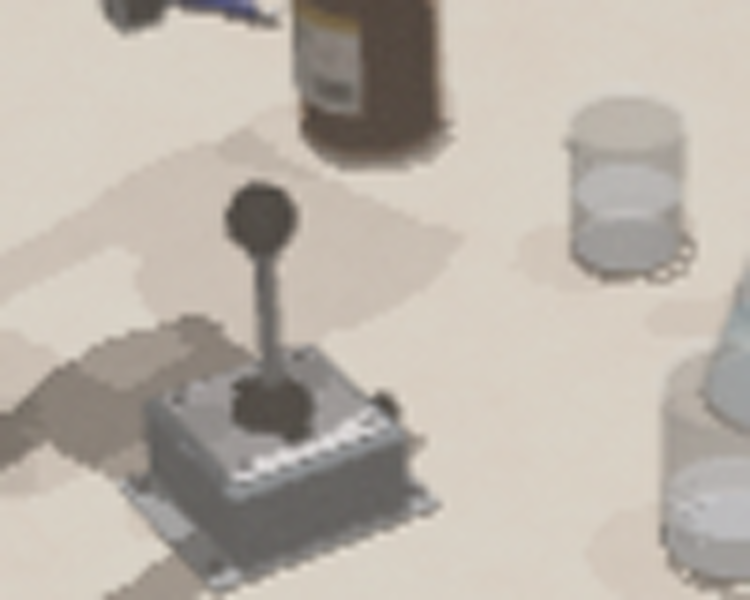

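The knob is back at about (261,219) in the crop, its rest position, so the lever is upright and the gripper is clear of it.

```bash
python3 -c "
from plant import manip
print(manip.close_job())"
```

```text
the job is handed in; nothing more can be done
None
```

I tilted the tall lever about 0.5 rad to the right, towards the microscope, held it there for about 2 s and let it spring back upright, then handed the job in at about 6.8 s; the arm did not go near the short lever or the microscope.

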